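# Latch the hot-food carrier and walk it back into its bay

## Task

The loaded hot-food carrier on the counter is not latched: flip the wire bail up over the keeper on the lid, then press the red lever down past centre until it lies flat against the carrier's front. Then put it away: it is too heavy to lift or shove straight, so walk it back into the guard-rail bay by pushing its near left and near right corners forward in turn, several centimetres at a time and never letting it swing more than 20 degrees off square, until both sides stand right against the back rail with the lid still latched. Do not tip the carrier, and leave the two bottles, the shaker and the pepper mill where they stand.

Things in the scene. Friction and masses are not known exactly. Their poses are not given: they have to be found in the camera images.
- carrier: Insulated food carrier: light metal box, dark lid, 210 deep (x) x 320 wide (y) x 180 mm high, about 3 kg, on four rubber feet. Origin: centre of its underside, on the counter. x points away from the robot (towards the bay's back rail), y left, z up. Its front is the upright face at x = -105; the latch takes its middle (y within +-30). Lid: seam at z = 141, hinged at the back, shut by its weight.
- near_left (a point): Point on the carrier's front face for pushing its left corner: 135 mm left (+y) of the middle, 120 mm up, plain wall around it, lid and body flush. Pushed here (8 to 15 N) the carrier turns about its other side: this corner goes forward, the other one follows by about a quarter as much. A square push takes nearly twice the force.
- near_right (a point): The same on the right: 135 mm right (-y) of the middle of the front face, 120 mm up. With the tool upright push no lower than z = 110 mm, or the gripper's body meets the lid.
- bay: Fixed three-sided guard rail of 16 mm steel tube, top 58 mm up, open towards the robot. Origin: on the counter, where the carrier's origin is when it is home and central; axes as the carrier's. Front of the back rail: x = +105 mm; side rails' inner faces: y = +-200, reaching forward to x = +7. The carrier starts 65 to 92 mm short of home, within 12 mm of the middle line and 2 degrees of square.
- latch_lever (a joint): Angle (rad) of the latch lever, 36 mm wide, 72 long, red grip 7 thick. 0: hanging down flat on the front (shut); 1.57: straight out towards the robot. A spring holds it at 2.25 (up and out) and returns it if let go before centre. Pivot along y at x = -121, z = 103 mm in the carrier's frame. Bail slack down to 1.0 rad; then it takes 5 to 6 N; below about 0.25 it snaps shut.
- lever_end (a point): Middle of the free end of the red lever, 72 mm from its pivot.
- bail_bar (a point): Middle of the bail's crossbar (along the carrier's y). The bail is a wire loop 53 mm wide, 5 mm wire, hinged on the lever 26 mm from its pivot, bar about 75 mm from that hinge. It swings freely; at the start it lies back on a stop just above the lever, its bar beyond the lever's end. Pushed at the bar towards the carrier it swings up and over and falls on to the keeper's back plate.
- keeper (a point): Catch on the lid's front, 34 mm wide; the point where the bail's bar lies once hooked: x = -114.5, y = 0, z = 155 mm in the carrier's frame, in a groove behind a lip (top at z = 168, outer face 16.5 mm off the front). The back plate stands 5 mm off the front, up to z = 178. The bail leaned on it has its bar about 23 mm above this point; pressing the lever draws it down behind the lip.
- red_bottle: Red squeeze bottle, 58 mm across, 190 mm high with its white nozzle; origin under its centre. To be left alone.
- yellow_bottle: Yellow squeeze bottle of the same shape. To be left alone.
- dredger: Steel shaker with a dark domed top and a side handle, 72 mm across, 117 mm high. To be left alone.
- mill: Dark wooden pepper mill, 60 mm across, 185 mm high. To be left alone.

How it is judged:
By the outcome, as a careful person would: the job done as asked, in the order asked, and still so for the second after the job is handed in, with the robot touching nothing.
It also fails if it takes over 70 s, if anything falls off the work surface, if the arm or the gripper's body presses on something with over 40 N, if the wrist force passes 120 N, or if a joint passes its speed limit or range.

## Robot

A 7-joint arm with a two-finger parallel gripper is mounted at the origin on the work surface. World frame = base frame: x ahead of the robot, y to its left, z up, the work surface at z = 0. Lengths are in m, angles in rad, forces in N, time in s.
With the tool pointing down it reaches from about 0.35 to 0.9 m from the base axis. Payload 8.1 kg.
Tool frame: the origin (TCP) lies where the fingers leave the gripper's body, on its centre line; the fingertips stand 66 mm ahead of it and the grasp point (between the pads) lies 47 mm ahead of it; z points along the fingers, y is the line along which they close (so a half turn about z gives the same grasp; the last joint's range is limited). The gripper opens to 92 mm and grips with 3 to 60 N. Pads are 19 mm wide; open, the fingers measure 130 mm over their backs; the gripper's body (75 mm by 190 mm) begins 47 mm behind the grasp point.
Start: joints at [-1.225, 0.434, 0.025, 1.573, -0.012, 1.134, -0.075], TCP at [0.271, 0.563, 0.292] pointing down, gripper open.
Joint ranges: [-2.62, 2.62], [-0.44, 2.09], [-1.27, 1.32], [0.08, 2.57], [-1.32, 4.46], [0.12, 2], [-2.74, 2.74]. Speed limits (rad/s): [2.22, 2.22, 3.01, 3.01, 3.14, 3.14, 3.14].

## Interface

Orientations are given as a rotation vector (axis times angle).
In Python, from cell import arm gives the robot as it stands.
- The arm moves only by the tool send_rows, never from a script. Its argument "motion" is text: rows parted by semicolons, each of 7 numbers parted by spaces: the closure, from 0 (fully open) to 1 (shut), then the shift along the world's x, y, z in m, then the turn, a rotation vector about the world's x, y, z in degrees. A call has 1 to 5 rows; each row shifts and turns the commanded pose from where the row before left it; what a row does not reach is not made up. A row lasts 1/8 s, in which the tool goes at most 62.5 mm and 10.7 degrees, less where a joint would pass 70% of its speed; a pose out of reach is approached as far as the arm can. A call is refused whole if a number of a shift passes 0.0625 or a number of a turn 10.7, either way. A call with a gripper value outside its range is refused whole. The fingers move at their own pace and stop on an object; "force" is the grip in N (left out, the last holds). Time passes only in rows, so rows that do not move let the fingers close. It gives the time, the measured TCP pose, the force, the opening and the grip force at its end, in the units of the state.
- arm.observe(): the state, without advancing time (a new reading comes with each control period).
- arm.get_image(name): name is "scene" or "side" or "wrist"; returns (picture, depth): 480x640x3 uint8, blue, green, red; 480x640 float32, m along the optical axis (not along the pixel's ray), 0 where there is no reading.
- arm.camera_model(name): a dict with "fx", "fy", "cx", "cy" (pixels), "D" ([k1, k2, p1, p2, k3] as OpenCV has them; the pictures are not rectified), "view" (4x4, takes a point from world to camera coordinates). Camera axes: x right, y down, z forward; pixel columns grow to the right and rows downward; lengths in m; the calibration is good to about 2 mm. A picture is of the moment at which its call begins: read the wrist's pose just before it. camera_model takes no time and is no camera call; for the wrist camera it gives the pose at the moment of the call.
- arm.sign_off(): hands the job in; it is judged then, once.
The state is a dict: "clock": time; "joints": joint angles; "dq": joint speeds; "joint_efforts": joint torques, N m; "position": TCP position; "ee_rot": TCP orientation; "force": force on the tool from outside, world axes, zero at the start; "ft_torque": the same for the moment, N m; "width": opening from 0.0 (shut) to 1.0 (fully open); "gripper_force": force on a finger pad.
Only numpy, scipy, OpenCV 4.12 (cv2) and the standard library are available. Lean on these libraries where they do the work, as an engineer would, in place of code of your own. Each camera call takes 0.05 s, during which the arm holds its last target. There are 200 camera calls.

## Working session

There is one attempt and no reset: what is moved stays moved. The work goes in short steps, Python scripts to look and compute and a tool call to move; the robot and the scene stay as the last step left them, time stands still between calls to the robot, and variables do not carry over. Pictures are saved under pics/ and viewed, at most 10 in all, crops included, and the job is handed in when it is done.

Besides the shell and the picture viewer there is one more tool, called as name(argument=value, ...), one argument or row to a line, values as JSON. send_rows: Moves the arm, as the interface text tells. Its arguments: {"type":"object","properties":{"motion":{"type":"string"},"force":{"type":"number"}},"required":["motion"]}

```bash
mkdir -p pics
cat > h.py <<'E'
import numpy as np, cv2
from cell import arm
def look(n):
    m=arm.camera_model(n); im,d=arm.get_image(n); return im,d,m
def world(m,u,v,d):
    K=np.array([[m['fx'],0,m['cx']],[0,m['fy'],m['cy']],[0,0,1.]])
    p=cv2.undistortPoints(np.array([[[u,v]]],float),K,np.array(m['D'],float))[0,0]
    V=np.array(m['view']); return np.linalg.inv(V)@np.array([p[0]*d,p[1]*d,d,1]) if d else None
def cloud(m,d):
    K=np.array([[m['fx'],0,m['cx']],[0,m['fy'],m['cy']],[0,0,1.]])
    v,u=np.mgrid[0:480,0:640]
    p=cv2.undistortPoints(np.stack([u.ravel(),v.ravel()],1).astype(float)[:,None],K,np.array(m['D'],float))[:,0]
    dd=d.ravel(); c=np.stack([p[:,0]*dd,p[:,1]*dd,dd,np.ones_like(dd)])
    w=(np.linalg.inv(np.array(m['view']))@c)[:3].T.reshape(480,640,3); w[d==0]=np.nan
    return w
E
python3 - <<'E'
from h import *
for n in ('scene','side'):
    im,d,m=look(n); cv2.imwrite(f'pics/{n}0.png',im); np.savez(f'{n}0.npz',im=im,d=d)
    print(n,np.linalg.inv(np.array(m['view']))[:3].round(3).tolist(),m['fx'])
s=arm.observe(); print(s)
E
```

```text
scene [[0.067, 0.947, -0.315, 1.082], [0.998, -0.061, 0.028, -0.045], [0.007, -0.316, -0.949, 1.438]] 610.9010192896584
side [[0.808, -0.331, 0.487, -0.047], [-0.589, -0.462, 0.663, -0.892], [0.006, -0.823, -0.568, 0.874]] 510.549319200219
{'clock': 0.1, 'joints': array([-1.22459242,  0.43513218,  0.02497213,  1.57400392, -0.01160227,
        1.13400211, -0.07507607]), 'dq': array([ 0.00123771, -0.00092541, -0.00031439,  0.00107346, -0.00178788,
       -0.00121412, -0.00041359]), 'joint_efforts': array([ 3.08803370e-03, -6.69123030e+01,  9.87865515e-01, -3.15147150e+01,
       -6.05630293e-02,  3.73822055e-02,  4.39235532e-05]), 'position': array([0.27105961, 0.56275413, 0.29153734]), 'ee_rot': array([-6.99104547e-01, -3.06262386e+00,  2.17970148e-03]), 'force': array([-0.01155281, -0.73544244,  0.46681243]), 'ft_torque': array([-0.00438435, -0.02227067,  0.02047228]), 'gripper_force': 0.0, 'width': 1.0031062658544165}
```

View pics/scene0.png

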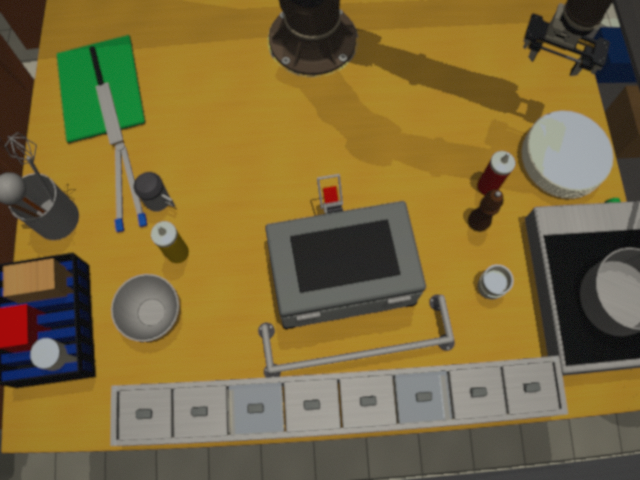

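View pics/side0.png

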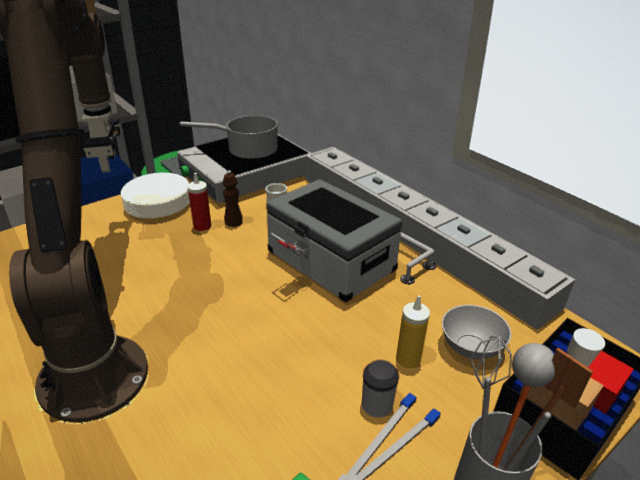

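The scene view shows the carrier at about (345,262) with its latch at (330,195) facing the robot, and the rail behind it at (265..450, 300..370). The red bottle and mill stand at (495,175) and (485,210), the yellow bottle at (168,240) and the dredger at (150,188). The side view shows the lever and bail sticking out at (290,243).

```bash
cat >> h.py <<'E'
def carrier(save=None):
    """pose of carrier from scene depth: min-area rect of lid top"""
    im,d,m=look('scene'); w=cloud(m,d)
    k=(abs(w[...,2]-.18)<.012)&(w[...,0]>.35)&(w[...,0]<.95)&(abs(w[...,1])<.3)
    k=k.astype(np.uint8); n,l,st,c=cv2.connectedComponentsWithStats(k)
    i=1+np.argmax(st[1:,4]); P=w[l==i]
    r=cv2.minAreaRect((P[:,:2]*1000).astype(np.float32)); b=cv2.boxPoints(r)
    # long edges give direction of y
    e=[b[1]-b[0],b[2]-b[1]]; e=max(e,key=np.linalg.norm); e=e*np.sign(e[1])
    yaw=np.degrees(np.arctan2(-e[0],e[1]))
    return np.array(r[0]),sorted(r[1]),yaw,np.nanmedian(P[:,2])*1000,im,d,w
E
python3 - <<'E'
from h import *
c,sz,yaw,z,im,d,w=carrier(); print('carrier',c,sz,yaw,z)
# rail
k=(w[...,2]>.045)&(w[...,2]<.066)&(w[...,0]>.6)&(w[...,0]<1.05)&(w[...,1]>-.35)&(w[...,1]<.35)
k[:290]=0; k[380:]=0;k[:,:255]=0;k[:,460:]=0
P=w[k]; print('rail pts',len(P))
yaw0=np.radians(yaw);R=np.array([[np.cos(yaw0),-np.sin(yaw0)],[np.sin(yaw0),np.cos(yaw0)]])
Q=(P[:,:2]*1000-c)@R
far=Q[:,0]>Q[:,0].max()-25
f=np.polyfit(Q[far&(abs(Q[:,1])<150),1],Q[far&(abs(Q[:,1])<150),0],1); print('back rail x in carrier',f,'slope deg',np.degrees(np.arctan(f[0])))
for s in(1,-1):
    q=Q[(s*Q[:,1]>150)&~far]; print('side',s,np.percentile(q,[2,50,98],axis=0).round(1).tolist())
# red lever & bail
hsv=cv2.cvtColor(im,cv2.COLOR_BGR2HSV)
roi=np.zeros(k.shape,bool); roi[165:225,300:360]=1
red=roi&(hsv[...,1]>170)&((hsv[...,0]<8)|(hsv[...,0]>172))
Q3=w[red]; q=(Q3[:,:2]*1000-c)@R
print('red',red.sum(),np.c_[q,Q3[:,2]*1000].min(0),np.c_[q,Q3[:,2]*1000].max(0), np.nanmedian(np.c_[q,Q3[:,2]*1000],0))
for n in('scene',):
  cr=cv2.resize(im[160:230,290:370],None,fx=7,fy=7,interpolation=cv2.INTER_CUBIC); cv2.imwrite('pics/l0.png',cr)
b=w[roi&(w[...,2]>.09)&(w[...,2]<.25)]; q=(b[:,:2]*1000-c)@R; q=np.c_[q,b[:,2]*1000]; q=q[q[:,0]<-108]
print('latch pts',len(q),q[np.argsort(q[:,0])][::12].round(0).tolist())
for nm,(u,v) in dict(red=(500,162),mill=(492,200),yel=(165,232),dre=(148,184)).items(): print(nm,w[v,u].round(3))
E
```

```text
carrier [697.99194336  29.8780365 ] [214.9663848876953, 320.6573791503906] 6.7215524 177.81470199369664
rail pts 2179Traceback (most recent call last):
  File "<stdin>", line 10, in <module>
    raise TypeError("expected non-empty vector for x")
TypeError: expected non-empty vector for x
```

```bash
cat > m2.py <<'E'
from h import *
c,sz,yaw,z,im,d,w=carrier(); print('carrier',c,sz,yaw,z)
yaw0=np.radians(yaw);R=np.array([[np.cos(yaw0),-np.sin(yaw0)],[np.sin(yaw0),np.cos(yaw0)]])
k=(w[...,2]>.046)&(w[...,2]<.066)
W=(w[...,:2]*1000-c)@R
k&=(W[...,0]>60)&(W[...,0]<215)&(abs(W[...,1])<235)
Q=W[k]
h,e=np.histogram(Q[:,0],bins=np.arange(60,216,5)); print(dict(zip(e.astype(int).tolist(),h.tolist())))
mid=abs(Q[:,1])<150; q=Q[mid&(Q[:,0]>155)&(Q[:,0]<205)]
f=np.polyfit(q[:,1],q[:,0],1); print('back rail mid x',f,np.degrees(np.arctan(f[0])),q[:,0].min(),q[:,0].max(),np.percentile(q[:,0],[5,50,95]))
for s in(1,-1):
    q=Q[(s*Q[:,1]>170)&(Q[:,0]<150)]; print('side',s,len(q),np.percentile(q,[2,50,98],axis=0).round(1).tolist())
hsv=cv2.cvtColor(im,cv2.COLOR_BGR2HSV)
roi=np.zeros(k.shape,bool); roi[165:225,300:360]=1
red=roi&(hsv[...,1]>170)&((hsv[...,0]<8)|(hsv[...,0]>172))
q=np.c_[W[red],w[red][:,2]*1000]
print('red',red.sum(),np.nanmin(q,0),np.nanmax(q,0), np.nanmedian(q,0))
s=roi&(w[...,2]>.09)&(w[...,2]<.25); q=np.c_[W[s],w[s][:,2]*1000]; q=q[q[:,0]<-108]
print('latch pts',len(q),q[np.argsort(q[:,0])][::max(1,len(q)//25)].round(0).tolist())
for nm,(u,v) in dict(red=(500,162),mill=(492,200),yel=(165,232),dre=(148,184)).items(): print(nm,w[v,u].round(3))
cv2.imwrite('pics/l0.png',cv2.resize(im[160:230,290:370],None,fx=7,fy=7,interpolation=cv2.INTER_CUBIC))
E
python3 m2.py
```

```text
carrier [698.03186035  30.01264954] [216.5308837890625, 320.5899658203125] 6.76212 177.8798885165429
{60: 0, 65: 0, 70: 0, 75: 0, 80: 0, 85: 0, 90: 3, 95: 14, 100: 24, 105: 242, 110: 32, 115: 28, 120: 30, 125: 29, 130: 31, 135: 27, 140: 35, 145: 29, 150: 31, 155: 29, 160: 30, 165: 32, 170: 30, 175: 31, 180: 34, 185: 28, 190: 82, 195: 325, 200: 407, 205: 412, 210: 158}
back rail mid x [9.21580124e-03 2.00194499e+02] 0.5280115677703945 191.80931455517012 204.98867918450776 [194.85812664 200.22324833 204.49154094]
side 1 137 [[103.8, 204.5], [127.1, 211.3], [148.7, 219.9]]
side -1 168 [[95.6, -210.7], [122.7, -202.8], [149.0, -195.5]]
red 180 [-172.94847465  -15.63229387  126.25378931] [-142.47847442   14.03456632  154.29316136] [-158.03495534   -0.84408457  139.94699625]
latch pts 543 [[-191.0, 14.0, 170.0], [-188.0, -19.0, 173.0], [-185.0, 17.0, 175.0], [-180.0, 21.0, 158.0], [-174.0, -0.0, 146.0], [-171.0, 11.0, 148.0], [-168.0, 13.0, 141.0], [-166.0, -4.0, 148.0], [-165.0, 2.0, 149.0], [-163.0, 12.0, 143.0], [-161.0, 13.0, 147.0], [-158.0, -27.0, 128.0], [-157.0, 13.0, 138.0], [-154.0, 8.0, 141.0], [-152.0, 12.0, 137.0], [-150.0, 21.0, 120.0], [-148.0, -14.0, 134.0], [-146.0, -5.0, 129.0], [-145.0, -13.0, 124.0], [-143.0, 25.0, 129.0], [-142.0, -6.0, 123.0], [-140.0, -9.0, 127.0], [-138.0, 5.0, 120.0], [-130.0, -18.0, 112.0], [-116.0, 7.0, 167.0], [-115.0, 13.0, 160.0]]
red [0.49  0.415 0.155]
mill [0.591 0.374 0.172]
yel [ 0.618 -0.363  0.166]
dre [ 0.475 -0.419  0.115]
```

View pics/l0.png

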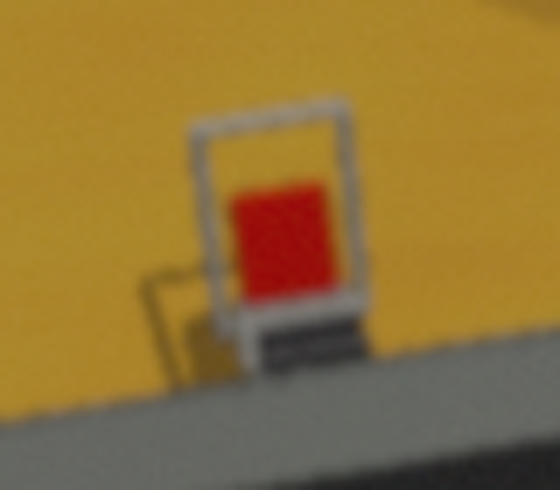

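The crop shows the red lever at (285,245) and the bail bar at (270,115), so the bail lies back as described. The measured lever and bail points agree with the given geometry. The rail lies about 87 mm behind the carrier's back, within the stated range.

```bash
cat >> h.py <<'E'
from scipy.spatial.transform import Rotation as Ro
C=np.array([.7005,.0303]); YAW=6.76
def goal(X,Y,Z,tilt,C=C,yaw=YAW,cur=None):
    """shift (m) and turn (deg) bringing the shut fingertips' front lower edge to carrier point X,Y,Z mm"""
    a,g=np.radians(tilt),np.radians(yaw)
    x=np.array([np.cos(g),np.sin(g),0]); y=np.array([-np.sin(g),np.cos(g),0]); z=np.array([0,0,1.])
    t=np.sin(a)*x-np.cos(a)*z; f=np.cos(a)*x+np.sin(a)*z
    p=np.r_[C,0]+(X*x+Y*y+Z*z)/1000-.066*t-.0095*f
    R=np.stack([np.cross(y,t),y,t],1)
    s=arm.observe() if cur is None else cur
    r=(Ro.from_matrix(R)*Ro.from_rotvec(s['ee_rot']).inv()).as_rotvec(degrees=True)
    return p,p-s['position'],r
E
cat > g.py <<'E'
import sys
from h import *
np.set_printoptions(precision=4,suppress=True)
for a in sys.argv[1:]: print(a,*goal(*map(float,a.split(','))))
E
python3 g.py -- 2>/dev/null; python3 g.py " -225,0,200,20" " -215,0,160,20" " -130,0,168,20"
```

```text
-225,0,200,20 [0.4458 0.0001 0.2588] [ 0.1747 -0.5628 -0.033 ] [ -3.2841 -19.9955  32.1553]
 -215,0,160,20 [0.4557 0.0013 0.2188] [ 0.1846 -0.5616 -0.073 ] [ -3.2841 -19.9955  32.1553]
 -130,0,168,20 [0.5401 0.0113 0.2268] [ 0.269  -0.5516 -0.065 ] [ -3.2841 -19.9955  32.1553]
```

send_rows(
  motion="1 0.0175 -0.05 0 -0.33 -2 3.2; 1 0.0175 -0.05 0 -0.33 -2 3.2; 1 0.0175 -0.05 0 -0.33 -2 3.2; 1 0.0175 -0.05 0 -0.33 -2 3.2; 1 0.0175 -0.05 0 -0.33 -2 3.2",
  force=30,
)

```text
clock: 0.82
position: [0.3591, 0.3114, 0.2923]
ee_rot: [0.247, 2.954, 0.016]
force: [0.9, -0.6, 0.9]
width: 0.503
gripper_force: 0.0
```

send_rows(
  motion="1 0.0175 -0.06 0 -0.33 -2 3.2; 1 0.0175 -0.06 0 -0.33 -2 3.2; 1 0.0175 -0.06 0 -0.33 -2 3.2; 1 0.0175 -0.06 0 -0.33 -2 3.2; 1 0.0175 -0.06 0 -0.33 -2 3.2",
)

```text
clock: 1.45
position: [0.4445, 0.0181, 0.2924]
ee_rot: [-0.154, 2.792, 0.031]
force: [0.7, 1.2, -0.2]
width: 0.01
gripper_force: 0.0
```

```bash
python3 g.py " -215,0,200,20" " -215,0,160,20" " -130,0,168,20"; python3 -c "
from h import *
s=arm.observe();print(s['clock'],s['width'],s['force'])"
```

```text
-215,0,200,20 [0.4557 0.0013 0.2588] [ 0.0112 -0.0168 -0.0337] [-0.1555 -0.1776  0.4209]
 -215,0,160,20 [0.4557 0.0013 0.2188] [ 0.0112 -0.0168 -0.0737] [-0.1555 -0.1776  0.4209]
 -130,0,168,20 [0.5401 0.0113 0.2268] [ 0.0956 -0.0068 -0.0657] [-0.1555 -0.1776  0.4209]
1.45 0.009873703471402456 [ 0.73901385  1.17040769 -0.18056479]
```

send_rows(
  motion="1 0.011 -0.017 -0.034 -0.16 -0.18 0.42; 1 0 0 -0.04 0 0 0; 1 0 0 0 0 0 0; 1 0.012 0.0014 0.001 0 0 0; 1 0.012 0.0014 0.001 0 0 0",
)

```text
clock: 2.08
position: [0.4815, 0.007, 0.222]
ee_rot: [-0.165, 2.787, 0.03]
force: [0.5, -0.4, -0.2]
width: 0.002
gripper_force: 0.1
```

send_rows(
  motion="1 0.012 0.0014 0.002 0 0 0; 1 0.012 0.0014 0.002 0 0 0; 1 0.012 0.0014 0.002 0 0 0; 1 0.012 0.0014 0.002 0 0 0; 1 0.010 0.0012 0.002 0 0 0",
)

```text
clock: 2.7
position: [0.5383, 0.0131, 0.2302]
ee_rot: [-0.163, 2.79, 0.029]
force: [-0.0, 0.4, 1.1]
width: 0.003
gripper_force: 0.0
```

send_rows(
  motion="1 0.006 0.0006 0.001 0 0 0; 1 0.006 0.0006 0.001 0 0 0; 1 0 0 0 0 0 0; 1 0 0 0 0 0 0",
)

```text
clock: 3.2
position: [0.5492, 0.0142, 0.232]
ee_rot: [-0.163, 2.791, 0.029]
force: [0.6, -0.9, 0.1]
width: 0.004
gripper_force: 0.0
```

```bash
cat > v.py <<'E'
import sys
from h import *
im,d,m=look('side'); cv2.imwrite('pics/'+sys.argv[1],cv2.resize(im[170:310,220:400],None,fx=4,fy=4,interpolation=cv2.INTER_CUBIC))
E
python3 v.py s1.png; python3 g.py " -120,0,172,20"
```

```text
-120,0,172,20 [0.5501 0.0125 0.2308] [ 0.0009 -0.0017 -0.0012] [-0.0006 -0.1418  0.0629]
```

View pics/s1.png

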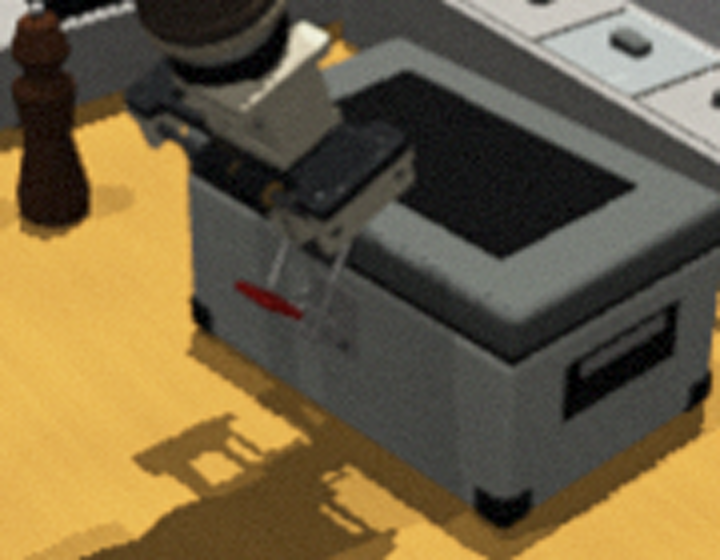

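The side view shows the bail wires at (275,265) and (335,280) standing up from the red lever (270,297) to the lid, so the bail is on the keeper. Next is the lever.

```bash
python3 g.py " -170,0,205,40" " -155,0,166,40" " -172,0,119,40" " -169,0,95,40" " -159,0,75,40" " -148,0,61,40" " -137,0,55,40" " -123,0,53,40"
```

```text
-170,0,205,40 [0.4823 0.0044 0.2495] [-0.0668 -0.0097  0.0174] [  2.3429 -20.004    0.0593]
 -155,0,166,40 [0.4972 0.0062 0.2105] [-0.0519 -0.008  -0.0216] [  2.3429 -20.004    0.0593]
 -172,0,119,40 [0.4803 0.0042 0.1635] [-0.0688 -0.01   -0.0686] [  2.3429 -20.004    0.0593]
 -169,0,95,40 [0.4833 0.0046 0.1395] [-0.0658 -0.0096 -0.0926] [  2.3429 -20.004    0.0593]
 -159,0,75,40 [0.4932 0.0057 0.1195] [-0.0559 -0.0084 -0.1126] [  2.3429 -20.004    0.0593]
 -148,0,61,40 [0.5042 0.007  0.1055] [-0.045  -0.0071 -0.1266] [  2.3429 -20.004    0.0593]
 -137,0,55,40 [0.5151 0.0083 0.0995] [-0.034  -0.0059 -0.1326] [  2.3429 -20.004    0.0593]
 -123,0,53,40 [0.529  0.01   0.0975] [-0.0201 -0.0042 -0.1346] [  2.3429 -20.004    0.0593]
```

send_rows(
  motion="1 -0.02 -0.0025 0.01 0 0 0; 1 -0.023 -0.0035 0.007 1.17 -10 0; 1 -0.0235 -0.0035 0 1.17 -10 0; 1 0 0 0 0 0 0",
)

```text
clock: 3.75
position: [0.4809, 0.0019, 0.2815]
ee_rot: [-0.147, 2.483, 0.057]
force: [1.1, 0.5, 0.9]
width: 0.006
gripper_force: 0.0
```

```bash
python3 g.py " -170,0,205,40" " -155,0,166,40"; python3 v.py s2.png
```

```text
-170,0,205,40 [0.4823 0.0044 0.2495] [ 0.0014  0.0026 -0.0321] [-0.0086 -2.4807 -0.1379]
 -155,0,166,40 [0.4972 0.0062 0.2105] [ 0.0163  0.0043 -0.0711] [-0.0086 -2.4807 -0.1379]
```

View pics/s2.png

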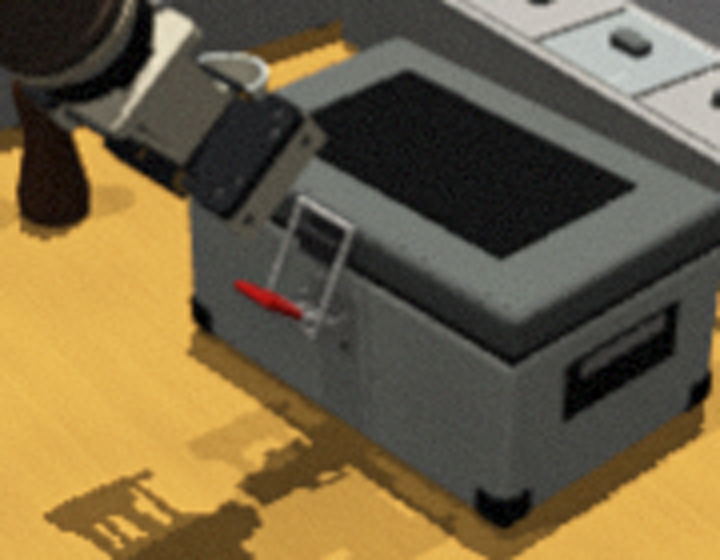

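The bail's bar rests at (325,210) behind the keeper, with the lever still up. The TCP is 32 mm above the pose I commanded, so I'll check the joints.

```bash
python3 -c "
from h import *
s=arm.observe();print(s['joints'].round(3),s['dq'].round(3),s['position'],s['clock'])"
```

```text
[-0.505 -0.037  0.394  2.4    0.014  0.118  1.569] [-0.008  0.058  0.007 -0.057 -0.055 -0.018  0.042] [0.48329552 0.00229672 0.28212711] 3.8
```

```bash
python3 g.py " -158,0,190,16"
```

```text
-158,0,190,16 [0.5165 0.0085 0.2508] [ 0.0332  0.0062 -0.0313] [-2.8431 21.4634 -0.0665]
```

send_rows(
  motion="1 0.01 0.002 0 -0.95 7.15 0; 1 0.011 0.002 0 -0.95 7.15 0; 1 0.012 0.002 -0.01 -0.95 7.15 0; 1 0 0 -0.021 0 0 0; 1 0 0 0 0 0 0",
)

```text
clock: 4.42
position: [0.5177, 0.0089, 0.2486]
ee_rot: [-0.172, 2.862, 0.021]
force: [-1.1, 0.1, -0.3]
width: 0.005
gripper_force: 0.0
```

```bash
python3 g.py " -152,0,160,16" " -169,0,112,16" " -165,0,62,16"; python3 -c "
from h import *
s=arm.observe();print(s['joints'].round(3),s['force'])"
```

```text
-152,0,160,16 [0.5224 0.0092 0.2208] [ 0.0048  0.0003 -0.0278] [ 0.137  -0.2491 -0.0993]
 -169,0,112,16 [0.5055 0.0072 0.1728] [-0.0121 -0.0017 -0.0758] [ 0.137  -0.2491 -0.0993]
 -165,0,62,16 [0.5095 0.0077 0.1228] [-0.0082 -0.0012 -0.1258] [ 0.137  -0.2491 -0.0993]
[-0.502  0.191  0.447  2.111 -0.167  0.589  1.743] [-1.11148158  0.10067339 -0.32087394]
```

send_rows(
  motion="1 0.005 0 -0.028 0 -0.2 0; 1 -0.004 -0.0005 -0.009 0 0 0; 1 -0.004 -0.0005 -0.009 0 0 0; 1 -0.004 -0.0005 -0.009 0 0 0; 1 -0.003 -0.0004 -0.010 0 0 0",
)

```text
clock: 5.05
position: [0.5072, 0.0067, 0.1853]
ee_rot: [-0.171, 2.855, 0.022]
force: [-0.7, -0.2, 0.7]
width: 0.003
gripper_force: 0.6
```

send_rows(
  motion="1 -0.002 -0.0002 -0.011 0 0 0; 1 0 0 -0.01 0 0 0; 1 0 0 -0.01 0 0 0; 1 0 0 -0.009 0 0 0; 1 0 0 -0.008 0 0 0",
)

```text
clock: 5.68
position: [0.5062, 0.0064, 0.1372]
ee_rot: [-0.171, 2.854, 0.022]
force: [1.2, -0.7, 6.9]
width: 0.003
gripper_force: 2.5
```

```bash
python3 g.py " -170,0,76,16" " -165,0,62,16" " -154,0,49,16" " -144,0,43,16" " -138,0,41,16"; python3 -c "
from h import *
s=arm.observe();print(s['joints'].round(3),s['force'])"
```

```text
-170,0,76,16 [0.5045 0.0071 0.1368] [-0.0016  0.0006 -0.0003] [ 0.0727  0.2052 -0.0723]
 -165,0,62,16 [0.5095 0.0077 0.1228] [ 0.0033  0.0012 -0.0143] [ 0.0727  0.2052 -0.0723]
 -154,0,49,16 [0.5204 0.009  0.1098] [ 0.0143  0.0025 -0.0273] [ 0.0727  0.2052 -0.0723]
 -144,0,43,16 [0.5304 0.0101 0.1038] [ 0.0242  0.0037 -0.0333] [ 0.0727  0.2052 -0.0723]
 -138,0,41,16 [0.5363 0.0108 0.1018] [ 0.0302  0.0044 -0.0353] [ 0.0727  0.2052 -0.0723]
[-0.335  0.362  0.271  2.252 -0.379  0.275  1.947] [ 1.23537575 -0.68575394  6.85878762]
```

send_rows(
  motion="1 0.0015 0.0005 -0.007 0 0 0; 1 0.002 0.0005 -0.007 0 0 0; 1 0.005 0.0006 -0.0065 0 0 0; 1 0.006 0.0007 -0.0065 0 0 0; 1 0.005 0.0006 -0.003 0 0 0",
)

```text
clock: 6.3
position: [0.5248, 0.0093, 0.1066]
ee_rot: [-0.171, 2.857, 0.022]
force: [-0.7, -0.5, 0.1]
width: 0.005
gripper_force: 0.3
```

send_rows(
  motion="1 0.005 0.0006 -0.003 0 0 0; 1 0.003 0.0004 -0.001 0 0 0; 1 0.003 0.0004 -0.001 0 0 0; 1 0 0 0 0 0 0",
)

```text
clock: 6.8
position: [0.5361, 0.0108, 0.1024]
ee_rot: [-0.171, 2.855, 0.022]
force: [0.5, 0.2, 0.7]
width: 0.006
gripper_force: 0.0
```

```bash
python3 g.py " -138,0,41,16";python3 -c "
from h import *
s=arm.observe();print(s['joints'].round(3),s['force'])"; sed -i 's/170:310,220:400/200:300,240:360/;s/fx=4,fy=4/fx=6,fy=6/' v.py; python3 v.py s3.png
```

```text
-138,0,41,16 [0.5363 0.0108 0.1018] [ 0.0002  0.     -0.0005] [ 0.0763  0.1302 -0.088 ]
[-0.273  0.463  0.198  2.203 -0.422  0.22   1.983] [0.50213801 0.18845511 0.72305403]
```

View pics/s3.png

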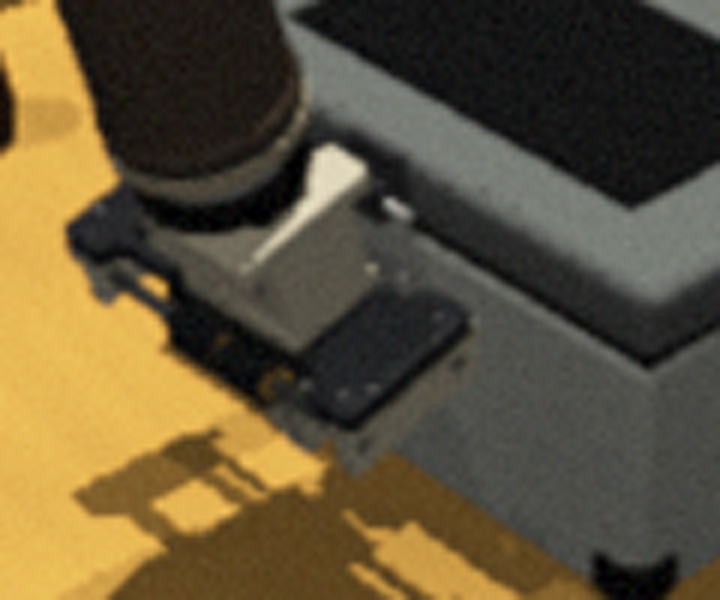

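The gripper hides the lever. A bright bit of bail at (398,207) sits at the keeper and the force is near zero, so I'll back off and look.

send_rows(
  motion="1 -0.03 -0.0035 0 0 0 0; 1 -0.04 -0.0045 0.01 0 0 0; 1 -0.03 -0.0035 0.04 0 0 0; 1 0 0 0.05 0 0 0; 1 0 0.04 0.05 0 0 0",
)

```text
clock: 7.48
position: [0.4355, 0.033, 0.2472]
ee_rot: [-0.165, 2.857, 0.024]
force: [2.0, 1.6, 0.1]
width: 0.003
gripper_force: 0.0
```

```bash
cat > latch.py <<'E'
from h import *
c,sz,yaw,z,im,d,w=carrier(); print('carrier',c,sz,yaw,z)
hsv=cv2.cvtColor(im,cv2.COLOR_BGR2HSV)
red=(hsv[...,1]>170)&((hsv[...,0]<8)|(hsv[...,0]>172))&(abs(w[...,1])<.2)&(w[...,0]>.4)&(w[...,0]<.8)
print('red px scene',red.sum(),np.nanmedian(w[red],0) if red.sum() else '')
E
python3 latch.py; python3 v.py s4.png
```

```text
carrier [697.76708984  29.84399414] [215.51344299316406, 320.7231140136719] 6.927257 177.81837904314045
red px scene 0
```

View pics/s4.png

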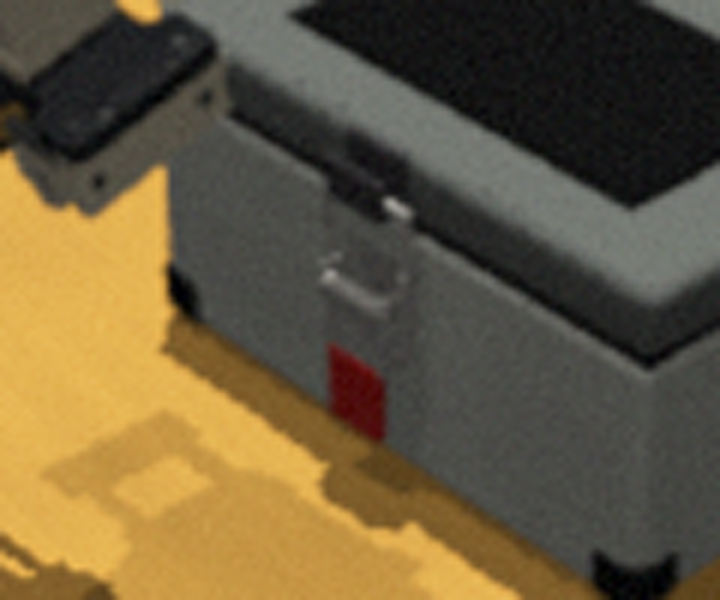

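The lever's red grip lies flat at (357,393), and the bail is drawn down behind the lip at (398,207), so it is latched. Now I'll walk the carrier back, left corner first.

```bash
python3 g.py " -125,135,118,25" " -105,135,118,25" " -65,135,118,25"
```

```text
-125,135,118,25 [0.5242 0.1454 0.1738] [ 0.0862  0.1052 -0.0762] [ 0.8378 -8.4323 -0.5569]
 -105,135,118,25 [0.5441 0.1477 0.1738] [ 0.106   0.1075 -0.0762] [ 0.8378 -8.4323 -0.5569]
 -65,135,118,25 [0.5838 0.1524 0.1738] [ 0.1458  0.1122 -0.0762] [ 0.8378 -8.4323 -0.5569]
```

send_rows(
  motion="1 0.02 0.05 -0.02 0.4 -4 0; 1 0.02 0.05 -0.02 0.4 -4 -0.5; 1 0.02 0 -0.037 0 -0.4 0; 1 0.02 0 0 0 0 0; 1 0 0 0 0 0 0",
)

```text
clock: 8.2
position: [0.5167, 0.1342, 0.168]
ee_rot: [-0.153, 2.71, 0.027]
force: [-0.2, -1.0, -0.3]
width: 0.002
gripper_force: 0.0
```

```bash
python3 g.py " -105,135,118,25";python3 -c "
from h import *
s=arm.observe();print(s['joints'].round(3),s['force'])"
```

```text
-105,135,118,25 [0.5441 0.1477 0.1738] [0.0274 0.0135 0.0058] [ 0.3147 -0.4932  0.375 ]
[-0.761  0.324  0.409  2.274 -0.037  0.158  1.321] [-0.16566203 -0.95164455 -0.34118052]
```

send_rows(
  motion="1 0.01 0.013 0.006 0 0 0; 1 0.012 0.001 0 0 0 0; 1 0.01 0.001 0 0 0 0; 1 0.008 0.001 0 0 0 0; 1 0.008 0.001 0 0 0 0",
)

```text
clock: 8.82
position: [0.5595, 0.1539, 0.1732]
ee_rot: [-0.16, 2.718, 0.031]
force: [-27.0, 6.5, 16.8]
width: 0.005
gripper_force: 13.0
```

send_rows(
  motion="1 0.008 0.001 0 0 0 0; 1 0.008 0.001 0 0 0 0; 1 0.006 0.001 0 0 0 0",
)

```text
clock: 9.2
position: [0.5819, 0.1576, 0.1732]
ee_rot: [-0.161, 2.718, 0.031]
force: [-24.5, 7.0, 14.9]
width: 0.008
gripper_force: 12.3
```

```bash
python3 latch.py; python3 g.py " -65,135,118,25"
```

```text
carrier [720.81866455  25.02853394] [216.0389862060547, 321.0205993652344] -0.28356048 177.9002266066696
red px scene 0 
 -65,135,118,25 [0.5838 0.1524 0.1738] [ 0.001  -0.0053  0.0004] [ 0.2182 -0.863   0.0302]
```

```bash
cat > p.py <<'E'
from h import *
c,sz,yaw,z,im,d,w=carrier()
yy=np.radians(yaw);R=np.array([[np.cos(yy),-np.sin(yy)],[np.sin(yy),np.cos(yy)]])
print('carrier',c.round(1),np.round(sz,1),'yaw',round(float(yaw),2))
W=(w[...,:2]*1000-c)@R; k=(abs(W[...,0])<95)&(abs(W[...,1])<150)&(abs(w[...,2]-.18)<.02)
A=np.c_[W[k],np.ones(k.sum())]; f=np.linalg.lstsq(A,w[k][:,2]*1000,rcond=None)[0]
print('lid slope deg x,y',np.degrees(f[:2]).round(2),f[2].round(1))
s=arm.observe(); print(s['clock'],s['position'].round(4),s['force'].round(1),s['ft_torque'].round(2),s['joints'].round(3))
F,T=s['force'],s['ft_torque']; print('line point rel',(np.cross(F,T)/(F@F)).round(3), 'F dir',(F/np.linalg.norm(F)).round(2))
E
python3 p.py
```

```text
carrier [721.5  24.9] [215.3 320.9] yaw -0.44
lid slope deg x,y [ 0.33 -0.06] 178.4
9.3 [0.5827 0.1576 0.1734] [-16.1   7.6   7.1] [1.62 3.14 0.92] [-0.674  0.402  0.336  2.103 -0.071  0.25   1.365]
line point rel [-0.041  0.072 -0.171] F dir [-0.84  0.4   0.37]
```

send_rows(
  motion="1 -0.03 -0.003 0 0 0 0; 1 -0.04 -0.02 0 0 0 0; 1 -0.01 -0.06 0.02 0 0 0; 1 0.0 -0.06 0 0 0 0; 1 0.0 -0.06 0 0 0 0",
)

```text
clock: 9.93
position: [0.5081, -0.0058, 0.1943]
ee_rot: [-0.155, 2.711, 0.028]
force: [1.0, 0.4, -1.0]
width: 0.004
gripper_force: 0.0
```

```bash
cat > g2.py <<'E'
import sys
from h import *
np.set_printoptions(precision=4,suppress=True)
c,sz,yaw,z,im,d,w=carrier(); g=np.radians(yaw)
x=np.array([np.cos(g),np.sin(g)]); y=np.array([-x[1],x[0]])
C=c/1000+.0025*x; Y=float(sys.argv[1])/1000; s=arm.observe()
print('carrier C',C,'yaw',yaw,'p',s['position'],'j6',s['joints'][5],'clock',s['clock'],'F',s['force'].round(1))
q=C-.105*x+Y*y                      # contact point
tg=np.radians(6.8); a=np.radians(25); tx=np.array([np.cos(tg),np.sin(tg)])
p=np.r_[q-(.066*np.sin(a)+.0095*np.cos(a))*tx, .118+.066*np.cos(a)-.0095*np.sin(a)]
t=goal(0,0,0,25,yaw=6.8)[2]
print('delta to contact',p-s['position'],'turn',t)
E
python3 g2.py -132
```

```text
carrier C [0.7238 0.0247] yaw -0.30033642 p [ 0.5079 -0.0149  0.1942] j6 0.2113536749228823 clock 9.975 F [ 0.1 -2.  -0.2]
delta to contact [ 0.0739 -0.0962 -0.0204] turn [ 0.3784 -0.5591  1.0643]
```

send_rows(
  motion="1 0 -0.04 -0.01 0.2 -0.3 0.5; 1 0.01 -0.026 -0.01 0.2 -0.3 0.5; 1 0.02 0 0 0 0 0; 1 0.025 0 0 0 0 0; 1 0 0 0 0 0 0",
)

```text
clock: 10.6
position: [0.5649, -0.0637, 0.1754]
ee_rot: [-0.174, 2.701, 0.04]
force: [-1.0, 0.4, 0.1]
width: 0.004
gripper_force: 0.0
```

```bash
python3 g2.py -132
```

```text
carrier C [0.7241 0.0247] yaw -0.3270712 p [ 0.5635 -0.0634  0.175 ] j6 0.21491938549608022 clock 10.65 F [0.1 0.  0.2]
delta to contact [ 0.0186 -0.0476 -0.0012] turn [-0.0544 -0.1558 -0.5826]
```

send_rows(
  motion="1 0 -0.02 0 0 0 -0.3; 1 0 -0.028 0 0 0 -0.3; 1 0.008 0 0 0 0 0; 1 0.008 0 0 0 0 0; 1 0.006 0.0004 0 0 0 0",
)

```text
clock: 11.28
position: [0.5818, -0.1106, 0.1735]
ee_rot: [-0.16, 2.711, 0.039]
force: [-32.6, -5.5, 24.3]
width: 0.006
gripper_force: 15.5
```

send_rows(
  motion="1 0.006 0.0004 0 0 0 0; 1 0.006 0.0004 0 0 0 0; 1 0.006 0.0004 0 0 0 0; 1 0.006 0.0004 0 0 0 0; 1 0.006 0.0004 0 0 0 0",
)

```text
clock: 11.9
position: [0.6106, -0.1119, 0.1733]
ee_rot: [-0.155, 2.712, 0.034]
force: [-23.0, -12.6, 14.7]
width: 0.004
gripper_force: 12.1
```

```bash
python3 g2.py -132
```

```text
carrier C [0.7411 0.0315] yaw 4.6394973 p [ 0.6117 -0.1117  0.1734] j6 0.2889079274817269 clock 11.95 F [-16. -11.   6.]
delta to contact [-0.0009 -0.0011  0.0004] turn [ 0.0352 -0.5538  0.2244]
```

send_rows(
  motion="1 0.005 0 0 0 0 0; 1 0.006 0.0004 0 0 0 0; 1 0.006 0.0004 0 0 0 0; 1 0.006 0.0004 0 0 0 0; 1 0.005 0.0004 0 0 0 0",
)

```text
clock: 12.58
position: [0.639, -0.1107, 0.1732]
ee_rot: [-0.155, 2.712, 0.034]
force: [-21.8, -12.0, 12.5]
width: 0.005
gripper_force: 11.6
```

```bash
python3 g2.py -132
```

```text
carrier C [0.7576 0.0398] yaw 9.287202 p [ 0.6398 -0.1105  0.1733] j6 0.31615982815821536 clock 12.625 F [-15.3 -11.6   6.1]
delta to contact [-0.0008 -0.0013  0.0005] turn [ 0.0616 -0.5518  0.2354]
```

send_rows(
  motion="1 -0.03 -0.003 0 0 0 0; 1 -0.045 0.005 0 0 0 0; 1 0 0.06 0.01 0 0 0; 1 0.0 0.06 0.01 0 0 0; 1 0.0 0.06 0 0 0 0",
)

```text
clock: 13.25
position: [0.5695, 0.0442, 0.1916]
ee_rot: [-0.161, 2.705, 0.037]
force: [1.0, -0.1, -0.4]
width: 0.007
gripper_force: 0.0
```

send_rows(
  motion="1 0 0.05 -0.01 0 0 0; 1 0 0.02 -0.01 0 0 0; 1 0 0 0 0 0 0",
)

```text
clock: 13.62
position: [0.5683, 0.1157, 0.1698]
ee_rot: [-0.169, 2.708, 0.037]
force: [-1.2, 0.3, 0.6]
width: 0.005
gripper_force: 0.0
```

```bash
python3 g2.py 132
cat > rail.py <<'E'
from h import *
im,d,m=look('scene'); w=cloud(m,d)
g=np.radians(7.2);R=np.array([[np.cos(g),-np.sin(g)],[np.sin(g),np.cos(g)]])
o=np.array([698,30.])+87*R[:,0]   # approx bay origin
W=(w[...,:2]*1000-o)@R
k=(w[...,2]>.05)&(w[...,2]<.064)&(abs(W[...,1])<170)&(W[...,0]>95)&(W[...,0]<135)
q=W[k]; f=np.polyfit(q[:,1],q[:,0],1); print('rail centre x in guess bay (ideal 113)',f, np.percentile(q[:,0],[2,50,98]),'yaw bay',7.2-np.degrees(np.arctan(f[0])))
for s in(1,-1):
    k=(w[...,2]>.05)&(w[...,2]<.064)&(abs(W[...,1]-s*208)<22)&(W[...,0]>10)&(W[...,0]<90); print('side',s,np.median(W[k][:,1]))
c,sz,yaw,*_=carrier(); x=np.array([np.cos(np.radians(yaw)),np.sin(np.radians(yaw))]);print('carrier in guess bay',(c+2.5*x-o)@R,yaw)
E
python3 rail.py
```

```text
carrier C [0.7575 0.0404] yaw 9.619059 p [0.5687 0.1135 0.1703] j6 0.19774203632882917 clock 13.675 F [-0.4 -0.7  0.2]
delta to contact [0.027  0.0351 0.0035] turn [ 0.0507 -0.3671 -0.1907]
rail centre x in guess bay (ideal 113) [2.64489174e-02 1.16602481e+02] [106.4092391  116.71382368 126.31777432] yaw bay 5.684941877643081
side 1 210.5781687261534
side -1 -204.26296889228146
carrier in guess bay [-26.05717816   2.68968476] 9.547283
```

send_rows(
  motion="1 0 0.03 0.0035 0 0 0; 1 0.008 0.005 0 0 0 0; 1 0.012 0 0 0 0 0; 1 0.006 0.0005 0 0 0 0; 1 0.005 0.0005 0 0 0 0",
)

```text
clock: 14.4
position: [0.597, 0.1458, 0.1724]
ee_rot: [-0.159, 2.715, 0.034]
force: [-30.1, -2.3, 22.8]
width: 0.006
gripper_force: 14.9
```

send_rows(
  motion="1 0.005 0.0006 0 0 0 0; 1 0.006 0.0006 0 0 0 0; 1 0.006 0.0006 0 0 0 0; 1 0.006 0.0006 0 0 0 0; 1 0.005 0.0006 0 0 0 0",
)

```text
clock: 15.02
position: [0.6234, 0.1523, 0.1719]
ee_rot: [-0.165, 2.717, 0.038]
force: [-26.3, 6.8, 15.0]
width: 0.007
gripper_force: 12.5
```

```bash
python3 g2.py 132; python3 rail.py|tail -1
```

```text
carrier C [0.7758 0.0376] yaw 4.811135 p [0.6242 0.1523 0.1721] j6 0.2845183421579268 clock 15.075 F [-18.5   7.5   7.1]
delta to contact [-0.0004  0.0037  0.0017] turn [-0.0156 -0.8559 -0.1585]
carrier in guess bay [-8.70292861 -2.48906519] 4.618465
```

send_rows(
  motion="1 -0.03 -0.003 0 0 0 0; 1 -0.04 -0.005 0 0 0 0; 1 0 -0.06 0.015 0 0 0; 1 0.0 -0.06 0.005 0 0 0; 1 0.0 -0.06 0 0 0 0",
)

```text
clock: 15.8
position: [0.5594, -0.016, 0.1932]
ee_rot: [-0.159, 2.707, 0.035]
force: [1.2, 0.2, 0.1]
width: 0.003
gripper_force: 0.0
```

send_rows(
  motion="1 0 -0.05 -0.005 0 0 0; 1 0.01 -0.02 -0.01 0 0 0; 1 0.01 0 0 0 0 0; 1 0 0 0 0 0 0",
)

```text
clock: 16.3
position: [0.58, -0.0815, 0.1778]
ee_rot: [-0.161, 2.708, 0.036]
force: [0.6, 0.9, 0.2]
width: 0.004
gripper_force: 0.0
```

```bash
python3 g2.py -132; python3 rail.py
```

```text
carrier C [0.7762 0.0372] yaw 4.574334 p [ 0.5795 -0.0808  0.1778] j6 0.2511273014344798 clock 16.35 F [-0.4 -0.3 -0.5]
delta to contact [ 0.0663 -0.0263 -0.004 ] turn [ 0.0116 -0.437  -0.0709]
rail centre x in guess bay (ideal 113) [2.04828427e-02 1.15475718e+02] [ 97.88009317 116.20286931 126.52910479] yaw bay 6.026583641415748
side 1 210.1912960051311
side -1 -204.34116567216844
carrier in guess bay [-8.65665733 -2.4948282 ] 4.566668
```

send_rows(
  motion="1 0.02 -0.026 -0.004 0 0 0; 1 0.02 0 0 0 0 0; 1 0.018 0 0 0 0 0; 1 0.005 0 0 0 0 0; 1 0.005 0 0 0 0 0",
)

```text
clock: 17.08
position: [0.6454, -0.1066, 0.173]
ee_rot: [-0.163, 2.712, 0.038]
force: [-20.1, -0.4, 14.6]
width: 0.006
gripper_force: 10.3
```

send_rows(
  motion="1 0.004 0.0004 0 0 0 0; 1 0.004 0.0004 0 0 0 0; 1 0.003 0.0004 0 0 0 0; 1 0.003 0.0003 0 0 0 0",
)

```text
clock: 17.58
position: [0.6559, -0.1085, 0.1723]
ee_rot: [-0.158, 2.718, 0.035]
force: [-25.6, -6.4, 17.5]
width: 0.005
gripper_force: 13.1
```

```bash
python3 g2.py -132; python3 rail.py|tail -1
```

```text
carrier C [0.7811 0.0382] yaw 6.673021 p [ 0.6564 -0.1086  0.1724] j6 0.3408032143925298 clock 17.625 F [-21.6  -5.9  13.3]
delta to contact [-0.0005 -0.0008  0.0014] turn [ 0.074  -0.8978  0.1567]
carrier in guess bay [-2.63114811 -2.37008498] 6.675605
```

send_rows(
  motion="1 0.002 0.0002 0 0 0 0; 1 0.002 0.0002 0 0 0 0; 1 0 0 0 0 0 0",
)

```text
clock: 18.1
position: [0.6595, -0.1089, 0.1723]
ee_rot: [-0.157, 2.718, 0.034]
force: [-27.7, -8.2, 20.1]
width: 0.002
gripper_force: 14.3
```

send_rows(
  motion="1 -0.03 -0.003 0 0 0 0; 1 -0.04 0.005 0 0 0 0; 1 0 0.06 0.015 0 0 0; 1 0.0 0.06 0.005 0 0 0; 1 0.0 0.06 0 0 0 0",
)

```text
clock: 18.73
position: [0.5954, 0.0621, 0.1924]
ee_rot: [-0.159, 2.709, 0.035]
force: [-0.3, -0.1, -0.7]
width: 0.002
gripper_force: 0.0
```

send_rows(
  motion="1 0 0.06 -0.005 0 0 0; 1 0.005 0.04 -0.014 0 0 0; 1 0.01 0 0 0 0 0; 1 0 0 0 0 0 0",
)

```text
clock: 19.23
position: [0.611, 0.1605, 0.1727]
ee_rot: [-0.161, 2.71, 0.034]
force: [0.5, -0.6, -0.1]
width: 0.001
gripper_force: 0.0
```

```bash
python3 g2.py 132; python3 rail.py
```

```text
carrier C [0.7832 0.0387] yaw 7.14031 p [0.6108 0.1595 0.1727] j6 0.26714925741833767 clock 19.275 F [ 0.  -0.6  0.6]
delta to contact [ 0.0155 -0.0072  0.0011] turn [ 0.0808 -0.5129  0.1064]
rail centre x in guess bay (ideal 113) [2.59838519e-02 1.15325882e+02] [102.94702845 115.83461465 126.49307071] yaw bay 5.711569866439424
side 1 210.01237207833168
side -1 -204.3633127091762
carrier in guess bay [-1.75951655 -2.02572912] 7.2626224
```

send_rows(
  motion="1 0.006 -0.007 0 0 0 0; 1 0.006 0 0 0 0 0; 1 0.004 0 0 0 0 0; 1 0.003 0 0 0 0 0; 1 0.002 0 0 0 0 0",
)

```text
clock: 20.0
position: [0.6276, 0.1534, 0.1709]
ee_rot: [-0.161, 2.719, 0.035]
force: [-28.6, -2.4, 21.4]
width: -0.001
gripper_force: 14.1
```

send_rows(
  motion="1 0.002 0 0 0 0 0; 1 0.002 0 0 0 0 0",
)

```text
clock: 20.25
position: [0.6311, 0.1547, 0.1709]
ee_rot: [-0.164, 2.72, 0.036]
force: [-29.3, 0.9, 20.5]
width: 0.006
gripper_force: 14.2
```

```bash
python3 g2.py 132; python3 rail.py|tail -1
```

```text
carrier C [0.7862 0.0389] yaw 6.104536 p [0.6314 0.1549 0.171 ] j6 0.29621643650065355 clock 20.3 F [-25.5   0.9  17.6]
delta to contact [ 0.0001 -0.0002  0.0028] turn [ 0.0595 -1.0407 -0.1147]
carrier in guess bay [ 2.01303276 -2.43315535] 6.256005
```

send_rows(
  motion="1 0.002 0.0002 0 0 0 0; 1 0.002 0.0002 0 0 0 0",
)

```text
clock: 20.65
position: [0.6341, 0.1557, 0.1706]
ee_rot: [-0.165, 2.721, 0.037]
force: [-39.1, -0.1, 28.0]
width: 0.007
gripper_force: 19.8
```

```bash
python3 g2.py 132; python3 rail.py|tail -1
```

```text
carrier C [0.7876 0.0387] yaw 5.6735864 p [0.634  0.1556 0.1705] j6 0.3024829047217654 clock 20.7 F [-33.    1.1  21.7]
delta to contact [-0.0002 -0.0002  0.0033] turn [ 0.0668 -1.2048 -0.1538]
carrier in guess bay [ 2.83442552 -2.55679439] 5.7130537
```

Force on the left is rising, so that side has probably reached the rail. Next, the right side.

send_rows(
  motion="1 -0.03 -0.003 0 0 0 0; 1 -0.03 -0.005 0.003 0 0 0; 1 0 -0.06 0.015 0 -0.5 0; 1 0.0 -0.06 0.005 0 -0.5 0; 1 0.0 -0.06 0 0 0 0",
)

```text
clock: 21.42
position: [0.581, -0.0178, 0.1955]
ee_rot: [-0.161, 2.693, 0.033]
force: [0.2, 0.8, -0.0]
width: 0.003
gripper_force: 0.0
```

send_rows(
  motion="1 0 -0.06 -0.005 0 0 0; 1 0.01 -0.03 -0.014 0 0 0; 1 0.01 0 0 0 0 0; 1 0 0 0 0 0 0",
)

```text
clock: 21.92
position: [0.6018, -0.0972, 0.1763]
ee_rot: [-0.161, 2.695, 0.034]
force: [0.1, 0.1, -0.6]
width: 0.001
gripper_force: 0.0
```

```bash
python3 g2.py -132; python3 rail.py
```

```text
carrier C [0.7876 0.0387] yaw 5.6962304 p [ 0.6014 -0.0963  0.1763] j6 0.254748781527882 clock 21.975 F [ 0.1  0.  -0.5]
delta to contact [ 0.0586 -0.0111 -0.0025] turn [ 0.0524  0.3239 -0.093 ]
rail centre x in guess bay (ideal 113) [2.77518287e-02 1.15750615e+02] [104.79259885 115.91594397 126.28065493] yaw bay 5.610345354681902
side 1 209.94384811204068
side -1 -204.11969926950246
carrier in guess bay [ 3.35163013 -2.65214468] 5.500335
```

send_rows(
  motion="1 0.02 -0.011 -0.002 0 0 0; 1 0.018 0 0 0 0 0; 1 0.014 0 0 0 0 0; 1 0.005 0 0 0 0 0; 1 0.003 0 0 0 0 0",
)

```text
clock: 22.7
position: [0.6587, -0.1075, 0.1733]
ee_rot: [-0.163, 2.7, 0.036]
force: [-20.2, 0.7, 14.5]
width: 0.004
gripper_force: 9.5
```

send_rows(
  motion="1 0.002 0.0002 0 0 0 0; 1 0.001 0 0 0 0 0",
)

```text
clock: 22.95
position: [0.6592, -0.1075, 0.1729]
ee_rot: [-0.162, 2.704, 0.037]
force: [-28.6, 0.2, 21.7]
width: 0.007
gripper_force: 14.3
```

```bash
python3 g2.py -132; python3 rail.py|tail -1
```

```text
carrier C [0.7877 0.0386] yaw 5.6439495 p [ 0.6591 -0.1075  0.1729] j6 0.3259196959607608 clock 23.0 F [-26.5   1.4  20.4]
delta to contact [0.0009 0.0001 0.0009] turn [-0.0126 -0.1937 -0.0764]
carrier in guess bay [ 2.95578812 -2.61099069] 5.6136193
```

send_rows(
  motion="1 0.002 0.0002 0 0 0 0; 1 0.002 0 0 0 0 0",
)

```text
clock: 23.35
position: [0.66, -0.1076, 0.1722]
ee_rot: [-0.162, 2.71, 0.038]
force: [-51.1, 0.8, 40.7]
width: 0.005
gripper_force: 25.8
```

```bash
python3 g2.py -132; python3 rail.py|tail -1
python3 - <<'E'
from h import *
im,d,m=look('scene'); cv2.imwrite('pics/e1.png',cv2.resize(im[180:400,240:480],None,fx=3.2,fy=2.7*1.0,interpolation=cv2.INTER_CUBIC))
E
```

```text
carrier C [0.7877 0.0386] yaw 5.592102 p [ 0.6599 -0.1077  0.1721] j6 0.33436912838992855 clock 23.4 F [-42.2   0.9  30. ]
delta to contact [-0.0001  0.0003  0.0017] turn [-0.049  -0.5325 -0.0594]
carrier in guess bay [ 2.90971818 -2.60968315] 5.5495305
```

View pics/e1.png

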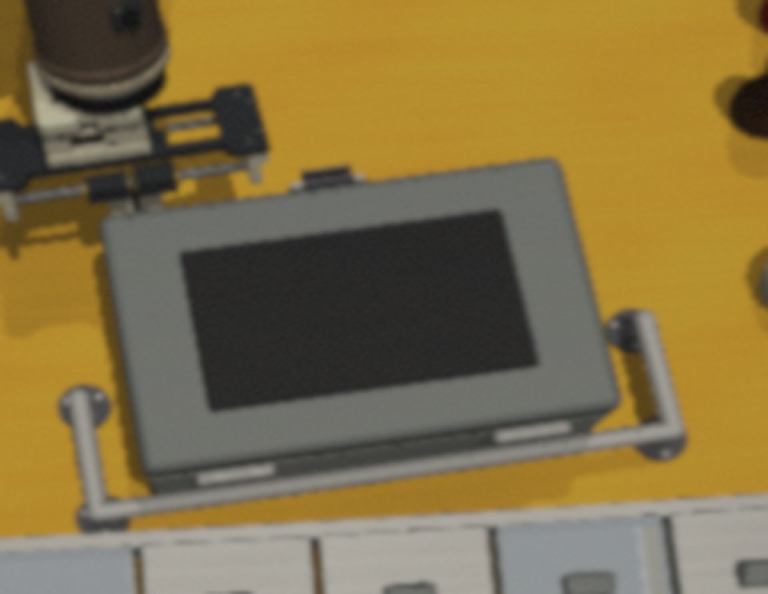

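The carrier's back edge runs parallel to the back rail along its whole width, from (150,490) to (615,405). The right side is now hard against it, since the tool pressed without moving. I'll check the left side the same way.

send_rows(
  motion="1 -0.03 -0.003 0 0 0 0; 1 -0.03 0.005 0.003 0 0 0; 1 0 0.06 0.015 0 -0.5 0; 1 0.0 0.06 0.005 0 0 0; 1 0.0 0.06 0 0 0 0",
)

```text
clock: 24.18
position: [0.6082, 0.0612, 0.1965]
ee_rot: [-0.159, 2.687, 0.032]
force: [0.1, 0.5, 0.4]
width: 0.003
gripper_force: 0.0
```

send_rows(
  motion="1 0 0.06 -0.005 0 0 0; 1 0 0.03 -0.014 0 0 0; 1 0 0 0 0 0 0",
)

```text
clock: 24.55
position: [0.6069, 0.1543, 0.1755]
ee_rot: [-0.17, 2.69, 0.034]
force: [-0.5, -0.7, -0.3]
width: 0.005
gripper_force: 0.0
```

```bash
python3 g2.py 132; python3 rail.py|tail -1
```

```text
carrier C [0.7878 0.0387] yaw 5.709649 p [0.6075 0.1517 0.1761] j6 0.23676005983785653 clock 24.6 F [ 0.1 -1.  -0. ]
delta to contact [ 0.0264  0.0036 -0.0023] turn [ 0.1374  0.6497 -0.204 ]
carrier in guess bay [ 3.43163737 -2.66227134] 5.6685514
```

send_rows(
  motion="1 0.01 0.003 -0.002 0 0 0; 1 0.01 0 0 0 0 0; 1 0.005 0 0 0 0 0; 1 0.003 0 0 0 0 0; 1 0.002 0 0 0 0 0",
)

```text
clock: 25.32
position: [0.6333, 0.1521, 0.1727]
ee_rot: [-0.161, 2.7, 0.032]
force: [-39.3, -2.4, 29.1]
width: 0.005
gripper_force: 19.7
```

send_rows(
  motion="1 0.002 0 0 0 0 0; 1 0.0015 0 0 0 0 0",
)

```text
clock: 25.58
position: [0.6339, 0.1522, 0.1722]
ee_rot: [-0.163, 2.705, 0.032]
force: [-58.7, -3.6, 48.3]
width: 0.004
gripper_force: 29.8
```

Both sides stop hard against the rail. I'll back clear and do a final check.

send_rows(
  motion="1 -0.03 -0.003 0 0 0 0; 1 -0.05 -0.005 0 0 0 0; 1 -0.04 -0.005 0.04 0 0 0; 1 -0.01 0 0.05 0 0 0; 1 0 0 0 0 0 0",
)

```text
clock: 26.2
position: [0.5133, 0.1413, 0.2684]
ee_rot: [-0.162, 2.683, 0.038]
force: [0.1, 0.5, -0.3]
width: 0.006
gripper_force: 0.0
```

```bash
python3 p.py|head -2; python3 rail.py
python3 - <<'E'
from h import *
im,d,m=look('scene'); w=cloud(m,d)
for nm,(u,v) in dict(red=(500,162),mill=(492,200),yel=(165,232),dre=(148,184)).items(): print(nm,w[v,u].round(3))
im,d,m=look('side'); cv2.imwrite('pics/f.png',im[100:340,180:500].repeat(2,0).repeat(2,1))
E
```

```text
carrier [785.1  38.4] [215.3 320.5] yaw 5.61
lid slope deg x,y [ 0.06 -0.04] 178.5
rail centre x in guess bay (ideal 113) [2.75517065e-02 1.15834376e+02] [104.89063603 115.94612522 126.21827515] yaw bay 5.621802753683243
side 1 209.99127081170593
side -1 -204.07118712718227
carrier in guess bay [ 2.86365609 -2.58872377] 5.546163
red [0.49  0.415 0.155]
mill [0.592 0.374 0.174]
yel [ 0.616 -0.364  0.16 ]
dre [ 0.475 -0.42   0.114]
```

View pics/f.png

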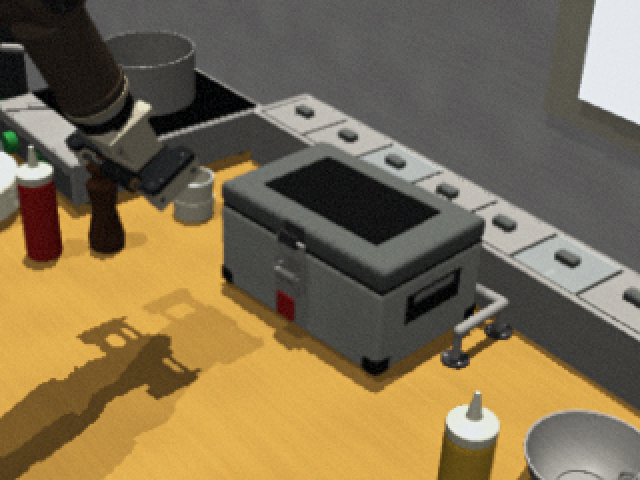

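The carrier stands home against the rail with the latch shut: the red lever is flat at (286,305) and the bail is hooked at (290,240). The bottles, shaker and mill read the same positions as at the start, and the arm is clear.

```bash
python3 -c "
from cell import arm
print(arm.sign_off())"
```

```text
the job is handed in; nothing more can be done
None
```

The carrier is latched and walked home, with both sides hard against the back rail; the bottles, shaker and mill are where they stood, and the job was handed in at about 26 s.

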